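# Close the two-part casting mould

## Task

Close the blue-marked plaster mould: take its front half out of the drying rack and fit it, standing upright, face to face onto the back half that stands in the casting tray, with the knobs fully home in the sockets and no gap. Packed in the rack it can only be taken by its front and back faces, and fingers there keep the mould from closing, so first stand it on the bare bench, let go, and take it again by its two narrow sides. Plaster chips: set it down rather than dropping it, tip no mould over, leave the other things where they are, and leave the closed mould standing in the tray.

Things in the scene. Friction and masses are not known exactly. Their poses are not given: they have to be found in the camera images.
- front_half_mid (a point): Front half of the mould, the one to move: upright plaster block with blue marks on top and sides, 45 mm thick (its x), 62 wide (y), 150 high (z), about 0.4 kg. This point is its centre, 75 mm above its underside. +x is its joint face. It starts in any one of the rack's three places, 4 to 8 mm from its neighbours (or a cheek) at both narrow sides; joint face and back are free.
- front_half_face (a point): Centre of the front half's joint face: 22.5 mm from its centre along its +x (same axes). The face is flat, with half of a vase-shaped hollow (its pouring gate at the top is a groove 18 mm wide, up to the top edge) and four sockets, 17 mm wide and 8.5 mm deep, 20 mm left and right of the middle, 62 mm below and 61 mm above this point.
- back_half_mid (a point): Back half of the mould, standing loose in the casting tray: same block (45 x 62 x 150 mm, blue marks, about 0.45 kg); this point is its centre, 75 mm above its underside, and +x, its joint face, looks along the tray's +x. When the mould is closed the front half's centre lies 45 mm from here along this +x, at the same height, and its +x points the opposite way.
- back_half_face (a point): Centre of the back half's joint face: 22.5 mm from its centre along its +x (same axes). Four tapered knobs, 16 mm wide at the root and 10 mm at the tip, stand out 7 mm from it and match the front half's sockets.
- casting_tray: Grey drip tray, fixed, 132 mm (x) by 118 mm (y), rim 36 mm high. Origin under its centre. Two battens along x, tops 26 mm above the bench, carry the mould. A back board 84 mm wide and 130 mm high ends at x = -50 mm; the back half's centre is at x = -26 mm, the closed front half's at +19 mm, the inside of the front rim at +62 mm: 20 mm of room behind the closed mould.
- drying_rack: Wooden rack, fixed, 92 mm (x) by 240 mm (y), origin under its centre at bench height. Slats, tops at 24 mm, carry three mould halves side by side at y = -68, 0 and 68 mm, joint faces to +x; cheeks 150 mm high and 14 mm thick close both ends; front and back are open. Straight ahead of the robot (x 0.5 to 0.64 m, y about 0), between rack and tray, the bench is bare.
- red_half_mid (a point): Centre of a red-marked mould half (45 x 62 x 150 mm, 75 mm above its underside) in the drying rack, of another mould; stays where it is.
- yellow_half_mid (a point): Centre of a yellow-marked mould half (45 x 62 x 150 mm, 75 mm above its underside) in the drying rack, of another mould; stays where it is.
- pouring_jug: Green-glazed open jug, 100 mm across and 120 mm high, with a cream handle, beyond the working area; origin under its centre. A bystander.
- glaze_jar: Blue-grey jar with a white cap, 72 mm across and 100 mm high; origin under its centre. A bystander.
- kiln_post: Sand-coloured square hollow kiln post, 38 x 38 x 100 mm, standing; origin under its centre. A bystander.
- hake_brush: Flat wide glaze brush, about 165 mm long, 58 mm wide and 12 mm high, lying at the near side of the bare bench; origin at its middle on the bench. A bystander.
- wood_rib: Dark wooden rib (flat slab) 110 x 60 x 6 mm lying on the bench; origin under its centre. A bystander.

How it is judged:
On the way:
1. the front half stands upright on the bench by itself, let go by the fingers and still (height (world z) of front_half_mid between 0.07 and 0.08 m and angle between front_half_mid's own z axis and vertical below 0.06 rad and contact force between the fingers and front_half below 0.1 N and linear speed of front_half below 0.02 m/s), for 0.2 s.
At the end, for the whole second after the job is handed in: The front half, let go and at rest, is closed on the back half: gap under 3 mm, sides and heights matching within 3 mm, faces parallel within 0.05 rad; both stand upright (0.05 rad) on the tray's battens, the back half within 15 mm of its place along the tray, 20 mm across it (x of front_half_mid in the frame of back_half_mid between 0.042 and 0.0478 m and y of front_half_mid in the frame of back_half_mid between -0.003 and 0.003 m and z of front_half_mid in the frame of back_half_mid between -0.003 and 0.003 m and angle between the x axis of front_half_mid and the x axis of back_half_mid, either way round below 0.05 rad and angle between each of front_half_mid, back_half_mid's own z axis and vertical below 0.05 rad and z of back_half_mid in the frame of casting_tray between 0.098 and 0.104 m and x of back_half_mid in the frame of casting_tray between -0.04 and -0.01 m and y of back_half_mid in the frame of casting_tray between -0.02 and 0.02 m and linear speed of each of front_half, back_half below 0.01 m/s); the robot touches nothing.
It fails at once if a mould half is tipped over (front half beyond 0.6 rad, any other beyond 0.35 rad) (angle between front_half_mid's own z axis and vertical above 0.6 rad or angle between any of back_half_mid, red_half_mid, yellow_half_mid's own z axis and vertical above 0.35 rad).
It fails at once if the front half is let fall (free of the fingers and moving faster than 0.45 m/s, a drop of about 1 cm) (contact force between the fingers and front_half below 0.1 N and linear speed of front_half above 0.45 m/s).
It fails at once if another mould half in the rack is moved more than 25 mm (distance of any of red_half_mid, yellow_half_mid from where it was at the start of the episode above 0.025 m).
It fails at once if a bystander on the bench is moved more than 30 mm (distance of any of pouring_jug, glaze_jar, kiln_post, hake_brush, wood_rib from where it was at the start of the episode above 0.03 m).
It also fails if it takes over 54 s, if anything falls off the work surface, if the arm or the gripper's body presses on something with over 40 N, if the wrist force passes 120 N, or if a joint passes its speed limit or range.

## Robot

A 7-joint arm with a two-finger parallel gripper is mounted at the origin on the work surface. World frame = base frame: x ahead of the robot, y to its left, z up, the work surface at z = 0. Lengths are in m, angles in rad, forces in N, time in s.
With the tool pointing down it reaches from about 0.425 to 0.925 m from the base axis. Payload 6.8 kg.
Tool frame: the origin (TCP) lies at the centre of the arm's flange, where the gripper is bolted on; the fingertips stand 173 mm ahead of it and the grasp point (between the pads) lies 155 mm ahead of it (finger_overhang is the distance from the TCP to the fingertips, in m); y points along the fingers, z is the direction in which the jaws open and shut, and the axes are right-handed (so a half turn about y gives the same grasp; the last joint's range is limited). The gripper opens to 85 mm and grips with 20 to 120 N. Pads are 22 mm wide; open, the fingers measure 114 mm over their backs; the gripper's body (76 mm by 85 mm) begins 54 mm behind the grasp point. The pads swing forward as they close: fully open they stand 13 mm farther back than shut.
Start: joints at [1.075, 0.477, 0.022, 1.555, -0.011, 1.109, -0.083], TCP at [0.255, -0.625, 0.405] pointing down, gripper open.
Joint ranges: [-2.96, 2.96], [-0.34, 2.1], [-1.41, 1.46], [0.24, 2.44], [-1.37, 4.51], [0.17, 1.92], [-2.96, 2.96]. Speed limits (rad/s): [2.39, 2.39, 3.14, 3.14, 3.14, 3.14, 3.14].

## Interface

Orientations are given as a rotation vector (axis times angle).
In Python, from bench import get_obs, grab_frame, hand_in, finger_overhang gives the robot as it stands. The module is installed in compiled form; this text tells all that it offers.
- The arm moves only by the shell command python3 -m jog 'ROWS' [FORCE]. ROWS is JSON, a list of rows, each a list of 3 entries, a list of its own where there are three numbers: the shift along the tool's x, y, z in cm, then the turn about the tool's y in rad, then the gripper command: -1 is fully open, 1 is shut, values between are in proportion. In form: [[[x, y, z], twist, gripper], ...]. A call has 1 to 10 rows; each row is the pose to reach, as a shift and turn from the pose commanded when the call began, along the tool's axes at that moment; what a row does not reach only later rows make up. A row lasts 1/8 s, in which the tool goes at most 62.5 mm and 10.7 degrees, less where a joint would pass 70% of its speed; a pose out of reach is approached as far as the arm can. A call with a gripper value outside its range is refused whole. The fingers move at their own pace and stop on an object; FORCE is the grip in N (left out, the last holds). Time passes only in rows, so rows that repeat a pose let the fingers close. It gives the time, the measured TCP pose, the force and the opening at its end, in the units of the state.
- get_obs(): the state, without advancing time (a new reading comes with each control period).
- grab_frame(name): name is "side" or "top" or "wrist"; returns a dict with "image" (480x640x3 uint8, blue, green, red), "fx", "fy", "cx", "cy" (pixels), "distortion" ([k1, k2, p1, p2, k3] as OpenCV has them; the pictures are not rectified), "origin" and "rotation" of the camera in the world. Camera axes: x right, y up, looking along -z (the intrinsics and any distortion apply to the point x, -y, -z); pixel columns grow to the right and rows downward; lengths in m; the calibration is good to about 2 mm. A picture is of the moment at which its call begins. There is no depth.
- hand_in(): hands the job in, once; it reports no verdict.
The state is a dict: "clock": time; "joints": joint angles; "qvel": joint speeds; "tau": joint torques, N m; "tcp_pos": TCP position; "orientation": TCP orientation; "contact_force": force on the tool from outside, world axes, zero at the start; "moment": the same for the moment, N m; "grip_width": finger opening in m.
Only numpy, scipy, OpenCV 4.12 (cv2) and the standard library are available. Lean on these libraries where they do the work, as an engineer would, in place of code of your own. Each camera call takes 0.05 s, during which the arm holds its last target.

## Working session

There is one attempt and no reset: what is moved stays moved. The work goes in short steps, Python scripts to look and compute and a shell command to move; the robot and the scene stay as the last step left them, time stands still between calls to the robot, and variables do not carry over. Pictures are saved under pics/ and viewed, and the job is handed in when it is done.

```bash
mkdir -p pics; ls
python3 - <<'E'
from bench import *
import cv2,numpy as np
o=get_obs();print({k:np.round(v,4).tolist() for k,v in o.items()}, finger_overhang if not callable(finger_overhang) else finger_overhang())
for n in ["side","top","wrist"]:
    f=grab_frame(n);cv2.imwrite(f"pics/{n}0.png",f["image"]);print(n,f["fx"],f["fy"],f["cx"],f["cy"],f["distortion"],f["origin"],np.round(f["rotation"],4).tolist())
E
```

```text
pics
{'clock': 0.0, 'joints': [1.0749, 0.4778, 0.0223, 1.5565, -0.0115, 1.1093, -0.0831], 'qvel': [0.0001, -0.0002, 0.0009, -0.0002, 0.0004, 0.0006, 0.0001], 'tau': [-0.0001, -59.645, 1.6076, -28.1193, 0.0125, 0.0094, 0.0], 'tcp_pos': [0.2552, -0.6246, 0.4037], 'orientation': [-0.3951, 2.0108, -2.0072], 'contact_force': [0.1003, -0.0919, -0.5729], 'moment': [-0.0171, 0.0122, -0.0389], 'grip_width': 0.0852} 0.1734
side 491.9121022136313 491.9121022136313 316.1971544517518 236.97047024445504 [0.00969714 0.         0.         0.         0.        ] [0.02028053 0.54018781 0.71565976] [0.4274, -1.0427, -2.124]
top 448.0251854208585 448.0251854208585 324.35153204984175 233.8542950921676 [-0.0172607  0.         0.         0.         0.       ] [0.39270005 0.01598651 1.0739808 ] [0.1683, -0.1681, -1.521]
wrist 358.19112626444684 358.19112626444684 321.24659556352066 233.43272616805373 [-0.02274866  0.          0.          0.          0.        ] [ 0.32732709 -0.59509767  0.37277071] [-0.2736, 0.1851, -1.1727]
```

View pics/side0.png

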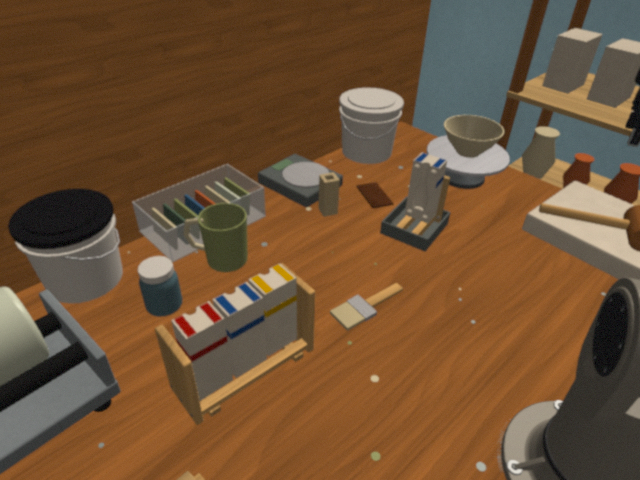

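View pics/top0.png

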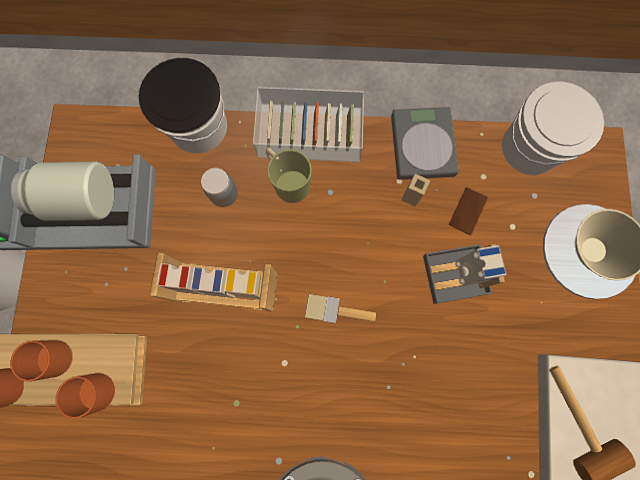

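View pics/wrist0.png

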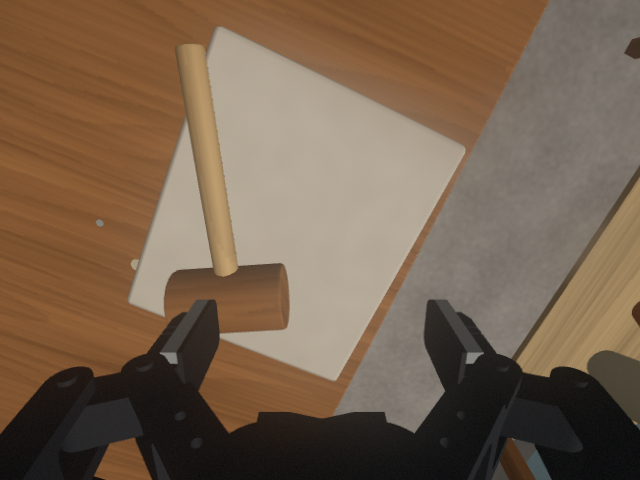

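Run:
```python
import cv2
t=cv2.imread('pics/top0.png');s=cv2.imread('pics/side0.png')
cv2.imwrite('pics/z1.png',cv2.resize(t[240:320,140:290],None,fx=5,fy=5,interpolation=cv2.INTER_CUBIC))
cv2.imwrite('pics/z2.png',cv2.resize(t[225:315,410:520],None,fx=6,fy=6,interpolation=cv2.INTER_CUBIC))
cv2.imwrite('pics/z3.png',cv2.resize(s[255:425,150:330],None,fx=3.5,fy=3.5,interpolation=cv2.INTER_CUBIC))
cv2.imwrite('pics/z4.png',cv2.resize(s[140:260,360:470],None,fx=5,fy=5,interpolation=cv2.INTER_CUBIC))
```

```text
(no output)
```

View pics/z1.png

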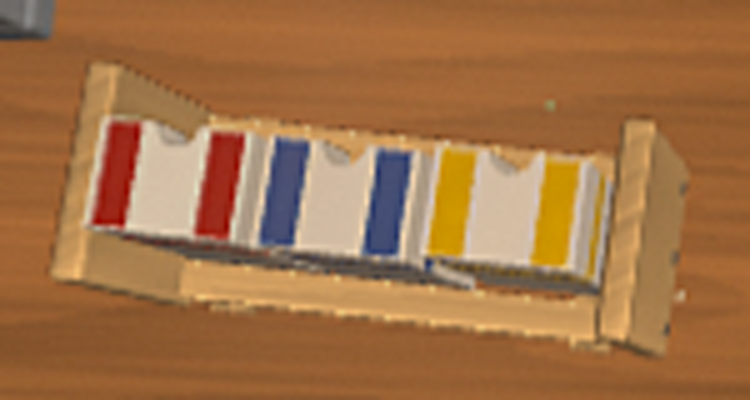

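View pics/z2.png

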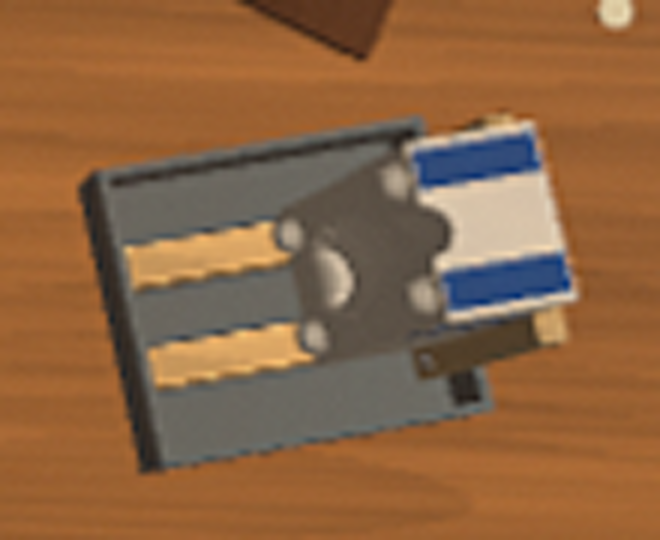

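View pics/z3.png

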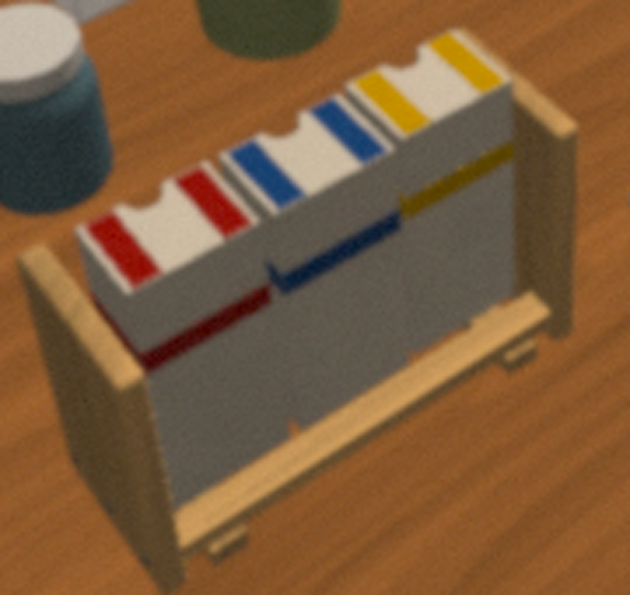

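View pics/z4.png

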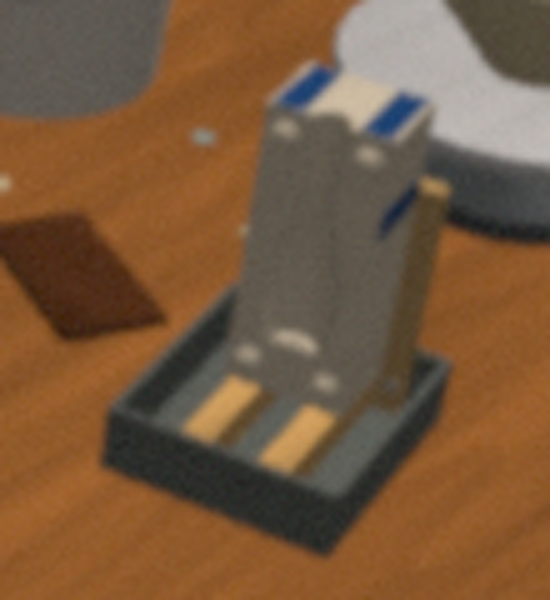

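```bash
cat > h.py <<'E'
import cv2,numpy as np
from bench import *
def K(f):return np.array([[f["fx"],0,f["cx"]],[0,f["fy"],f["cy"]],[0,0,1.]])
def cam(f):
    R=np.array(f["rotation"],float)
    R=cv2.Rodrigues(R)[0] if R.size==3 else R
    Rc=np.diag([1,-1,-1.])@R.T   # world->cv
    return K(f),np.array(f["distortion"],float),Rc,-Rc@np.array(f["origin"])
def proj(f,P):
    k,d,R,t=cam(f);return cv2.projectPoints(np.array(P,float).reshape(-1,3),cv2.Rodrigues(R)[0],t,k,d)[0].reshape(-1,2)
def back(f,uv,z):
    k,d,R,t=cam(f);n=cv2.undistortPoints(np.array(uv,float).reshape(-1,1,2),k,d).reshape(-1,2)
    o=np.array(f["origin"]);r=np.c_[n,np.ones(len(n))]@R
    return o+r*((z-o[2])/r[:,2])[:,None]
def crop(im,x,y,w,h,s,name,pts=None):
    z=cv2.resize(im[y:y+h,x:x+w],None,fx=s,fy=s,interpolation=cv2.INTER_CUBIC)
    if pts is not None:
        for p in pts: cv2.circle(z,(int((p[0]-x+.5)*s),int((p[1]-y+.5)*s)),2,(0,255,0),-1)
    for g in range(0,w,10): cv2.putText(z,str(x+g),(g*s,10),0,.35,(255,255,255),1);cv2.line(z,(g*s,0),(g*s,5),(255,255,255),1)
    for g in range(0,h,10): cv2.putText(z,str(y+g),(0,g*s+4),0,.35,(255,255,255),1)
    cv2.imwrite(f'pics/{name}.png',z)
E
python3 - <<'E'
from h import *
f=grab_frame("top");crop(f["image"],185,260,50,40,14,"a1");crop(f["image"],470,240,45,45,13,"a2")
crop(f["image"],150,250,135,65,5,"a5")
g=grab_frame("side");crop(g["image"],205,275,70,65,9,"a3");crop(g["image"],400,145,60,90,6,"a4")
o=get_obs();print(cv2.Rodrigues(o['orientation'])[0].round(3))
E
```

```text
[[-0.926 -0.     0.378]
 [-0.378  0.001 -0.926]
 [ 0.    -1.    -0.001]]
```

View pics/a1.png

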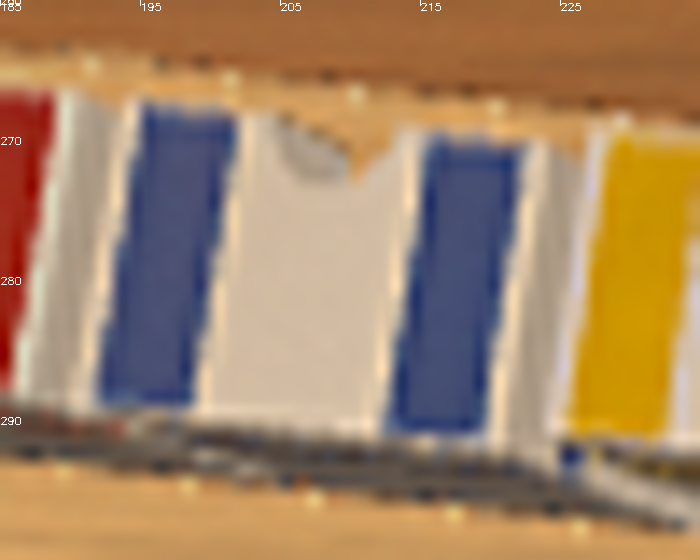

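View pics/a2.png

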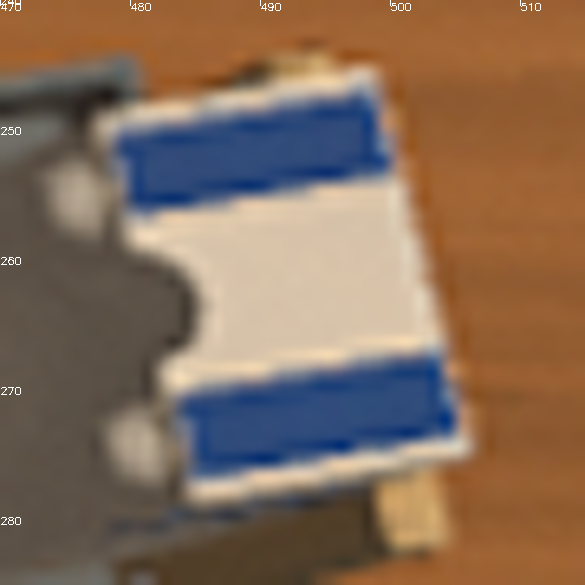

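View pics/a3.png

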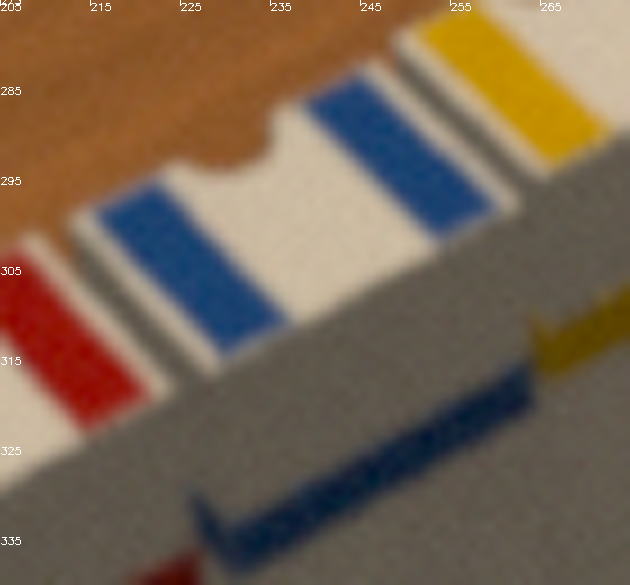

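View pics/a4.png

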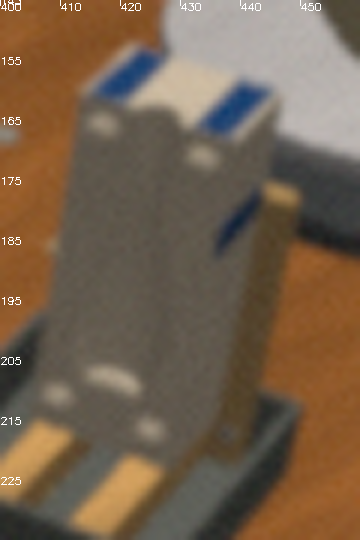

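```bash
cat >> h.py <<'E'
from scipy.optimize import least_squares
def fit(obs,z,x0):
    """obs: list of (frame, {corner:(uv)}), corner (sx,sy) top corners; z top height"""
    def pts(p,c,z):
        a=p[2];x,y=c[0]*.0225,c[1]*.031
        return [p[0]+x*np.cos(a)-y*np.sin(a),p[1]+x*np.sin(a)+y*np.cos(a),z]
    def r(p): return np.concatenate([(proj(f,[pts(p,c,z) for c in d])-np.array(list(d.values()))).ravel() for f,d in obs])
    s=least_squares(r,x0);return s.x,np.round(s.fun.reshape(-1,2),1).tolist()
E
python3 - <<'E'
from h import *
t=grab_frame("top");s=grab_frame("side")
A={(1,1):(193.8,266.9),(1,-1):(223.4,269.5),(-1,-1):(220.2,290.8),(-1,1):(190.1,288.4)}
B={(1,1):(213.6,298.7),(-1,1):(232.2,316.2),(-1,-1):(261.7,297.3),(1,-1):(245.6,281.7)}
C={(1,1):(477,248.7),(-1,1):(498.3,244.9),(-1,-1):(505.7,274.1),(1,-1):(484,277.7)}
# tray +x ~ world +y : its +y ~ world -x (image down)
C={(1,-1):C[(1,1)],(-1,-1):C[(-1,1)],(-1,1):C[(-1,-1)],(1,1):C[(1,-1)]}
D={(1,-1):(413.2,160.3),(1,1):(440.8,167.8),(-1,1):(446.2,160.3),(-1,-1):(422,152)}
for z,a,b,x0 in((.174,A,B,[.5,.25,0]),(.176,C,D,[.5,-.3,1.5])):
    for ob in([(t,a)],[(s,b)],[(t,a),(s,b)]):
        x,r=fit(ob,z,x0);print(np.round(x,4),r)
E
```

```text
[ 0.4867  0.2526 -0.047 ] [[-0.5, -0.5], [0.3, -0.3], [0.4, 0.6], [-0.2, 0.2]]
[0.4848 0.2528 0.0035] [[-0.5, 1.4], [-1.6, 0.1], [1.9, -1.2], [0.3, -0.5]]
[ 0.4858  0.2526 -0.019 ] [[-0.9, 0.4], [-0.0, -0.3], [0.7, 0.7], [0.1, 1.1], [-0.7, 0.6], [-2.4, -0.4], [1.7, -1.2], [0.6, -0.8]]
[ 0.5471 -0.321   1.7792] [[-0.1, -0.5], [-0.1, -0.2], [0.0, 0.3], [0.2, 0.4]]
[ 0.5457 -0.3188  1.8301] [[0.4, 0.0], [-0.8, 0.4], [1.1, -0.7], [-0.7, 0.2]]
[ 0.5469 -0.3206  1.7951] [[-0.4, -0.1], [-0.6, -0.2], [0.0, 0.2], [0.2, 0.6], [0.3, -0.7], [-1.2, -0.0], [1.3, -0.8], [-0.1, -0.3]]
```

Run:
```python
from h import *
t=grab_frame("top");s=grab_frame("side")
def box(x,y,a,z,xs,ys):
    return [[x+u*np.cos(a)-v*np.sin(a),y+u*np.sin(a)+v*np.cos(a),z] for u in xs for v in ys]
p=(.486,.2526,-.047)
P=box(*p,.174,(-.0225,.0225),(-.031,.031))+box(*p,.15,(-.046,.046),(-.12,-.106,.106,.12))+box(*p,.024,(-.0225,),(-.031,.031))
crop(t["image"],145,245,140,75,5,"b1",proj(t,P));crop(s["image"],155,260,170,165,4,"b2",proj(s,P))
```

```text
(no output)
```

View pics/b1.png

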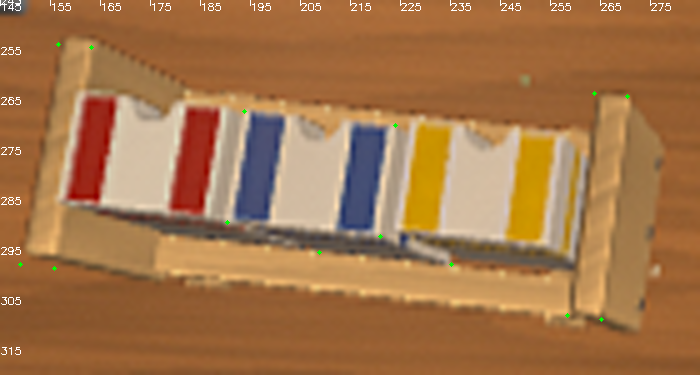

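View pics/b2.png

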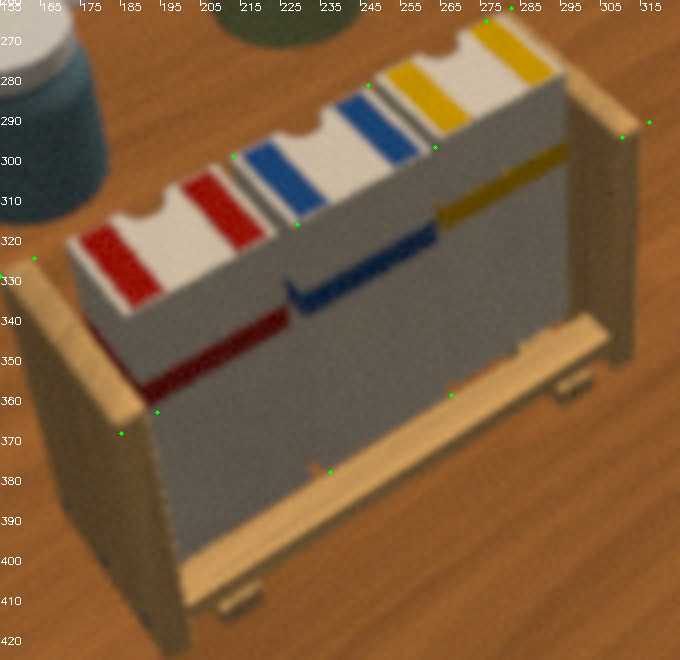

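```bash
cat >> h.py <<'E'
def plan(x,y,z,yaw):
    o=get_obs();R=cv2.Rodrigues(np.array(o['orientation'],float))[0]
    d=R.T@(np.array([x,y,z])-o['tcp_pos'])*100
    cy=np.arctan2(R[1,2],R[0,2]);tw=-(yaw-cy);tw=(tw+np.pi)%(2*np.pi)-np.pi
    print("now",np.round(o['tcp_pos'],4),"yaw",round(cy,4),"tilt",np.round(R[:,1],4),"-> d_cm",d.round(2),"twist",round(tw,3),"clock",o['clock'])
E
python3 - <<'E'
from h import *
plan(.52,-.15,.47,-.6);plan(.486,.2526,.47,-.05)
t=grab_frame("top");print(back(t,[(305,297),(325,295),(375,310),(375,320),(307,320)],0.0).round(3))
E
```

```text
now [ 0.2553 -0.6249  0.4046] yaw -1.183 tilt [-0.e+00  1.e-04 -1.e+00] -> d_cm [-42.47  -6.53 -33.95] twist -0.583 clock 0.45
now [ 0.2553 -0.6249  0.4046] yaw -1.183 tilt [-0.e+00  1.e-04 -1.e+00] -> d_cm [-54.54  -6.53 -72.51] twist -1.133 clock 0.45
[[ 0.472  0.061  0.   ]
 [ 0.479  0.013  0.   ]
 [ 0.449 -0.107  0.   ]
 [ 0.425 -0.107  0.   ]
 [ 0.418  0.053  0.   ]]
```

```bash
python3 -m jog '[[[-42.5,-6.5,-34],-0.58,-1],[[-42.5,-6.5,-34],-0.58,-1],[[-42.5,-6.5,-34],-0.58,-1],[[-42.5,-6.5,-34],-0.58,-1],[[-42.5,-6.5,-34],-0.58,-1],[[-42.5,-6.5,-34],-0.58,-1],[[-42.5,-6.5,-34],-0.58,-1],[[-54.5,-6.5,-72.5],-1.13,-1],[[-54.5,-6.5,-72.5],-1.13,-1],[[-54.5,-6.5,-72.5],-1.13,-1]]' 40; python3 -c "
from h import *
plan(.486,.2526,.47,-.05)"
```

```text
clock: 1.75
tcp_pos: [0.4736, -0.0561, 0.4619]
orientation: [-1.186, 1.243, -1.245]
contact_force: [0.9, 0.2, 0.2]
grip_width: 0.0856
now [ 0.4736 -0.0561  0.4619] yaw -0.0473 tilt [ 1.e-03 -4.e-04 -1.e+00] -> d_cm [-30.89  -0.82  -0.22] twist 0.003 clock 1.75
```

```bash
python3 -m jog '[[[-30,-0.8,0],0,-1],[[-30,-0.8,0],0,-1],[[-30,-0.8,0],0,-1],[[-30,-0.8,0],0,-1],[[-30,-0.8,0],0,-1],[[-30,-0.8,0],0,-1],[[-30,-0.8,0],0,-1]]'; python3 -c "
from h import *
plan(.486,.2526,.47,-.05)
f=grab_frame('wrist');cv2.imwrite('pics/w1.png',f['image'])"
```

```text
clock: 2.62
tcp_pos: [0.4898, 0.2409, 0.4693]
orientation: [-1.184, 1.248, -1.249]
contact_force: [-0.3, 0.1, 0.3]
grip_width: 0.0854
now [0.4898 0.2409 0.4693] yaw -0.0532 tilt [-3.e-04 -8.e-04 -1.e+00] -> d_cm [-1.15 -0.07 -0.45] twist -0.003 clock 2.625
```

View pics/w1.png

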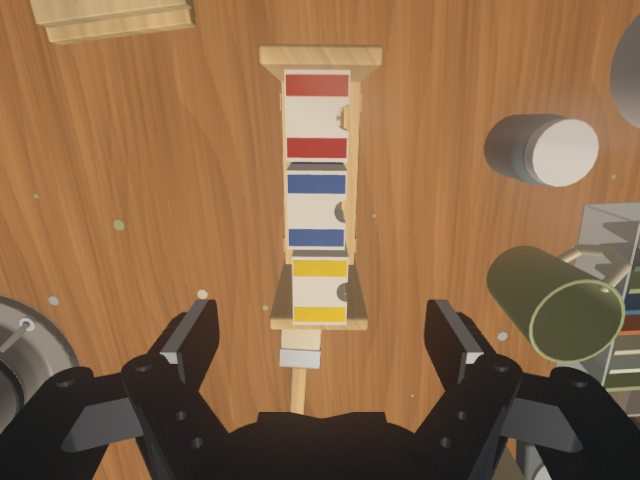

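```bash
python3 -c "
from h import *
im=cv2.imread('pics/w1.png');crop(im,275,160,85,100,8,'w1z')"
```

```text
(no output)
```

View pics/w1z.png

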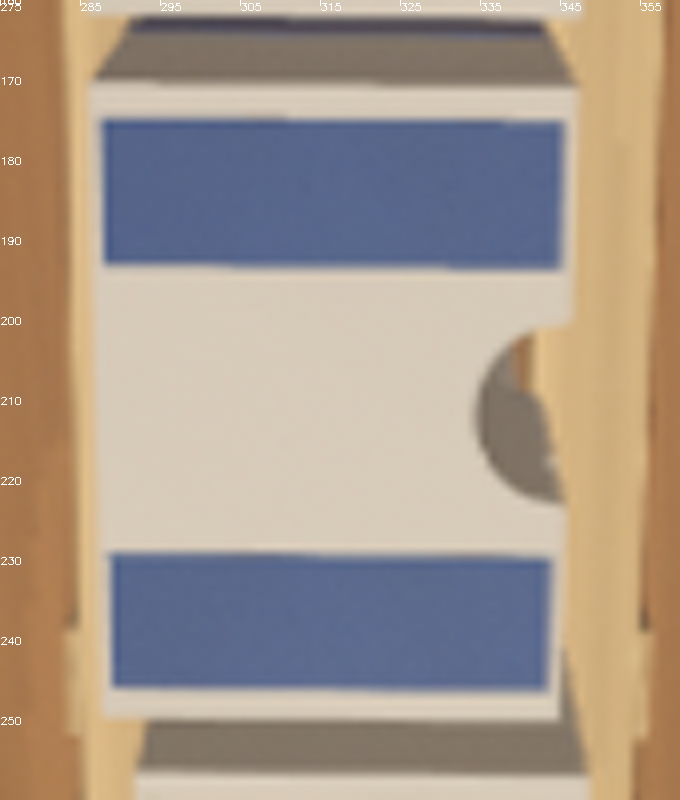

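Run:
```python
from h import *
f=grab_frame("wrist")
A={(-1,1):(285.75,169.75),(1,1):(346.75,170.25),(-1,-1):(287.6,249.1),(1,-1):(344.5,249.5)}
x,r=fit([(f,A)],.174,[.486,.25,-.05]);print(x,r)
plan(x[0],x[1],.304,x[2]); plan(x[0],x[1],.40,x[2])
```

```text
[ 0.48631376  0.25105129 -0.06187251] [[-0.1, 0.1], [0.2, -0.0], [-0.2, -0.0], [0.1, -0.0]]
now [0.4901 0.2399 0.4694] yaw -0.0554 tilt [ 1.0e-04 -1.1e-03 -1.0e+00] -> d_cm [-1.11 16.54 -0.44] twist 0.006 clock 2.725
now [0.4901 0.2399 0.4694] yaw -0.0554 tilt [ 1.0e-04 -1.1e-03 -1.0e+00] -> d_cm [-1.1   6.94 -0.44] twist 0.006 clock 2.725
```

```bash
python3 -m jog '[[[-1.1,5,-0.4],0.006,-1],[[-1.1,7,-0.4],0.006,-1],[[-1.1,7,-0.4],0.006,-1]]'; python3 -c "
from h import *
plan(.4863,.2511,.308,-.062)"
```

```text
clock: 3.1
tcp_pos: [0.4863, 0.2509, 0.3981]
orientation: [-1.183, 1.255, -1.254]
contact_force: [-0.1, 0.2, 0.6]
grip_width: 0.0852
now [0.4863 0.2509 0.3981] yaw -0.0611 tilt [-0.0027 -0.0022 -1.    ] -> d_cm [-0.04  9.01  0.02] twist 0.001 clock 3.1
```

```bash
python3 -m jog '[[[0,5,0],0,-1],[[0,9,0],0,-1],[[0,9,0],0,-1],[[0,9,0],0,1],[[0,9,0],0,1],[[0,9,0],0,1],[[0,9,0],0,1],[[0,9,0],0,1]]' 50; python3 -c "
from h import *
plan(.4863,.2511,.308,-.062);o=get_obs();print(o['contact_force'],o['grip_width'])
f=grab_frame('wrist');cv2.imwrite('pics/w2.png',f['image'])
f=grab_frame('side');cv2.imwrite('pics/s2.png',f['image'])"
```

```text
clock: 4.1
tcp_pos: [0.4867, 0.2532, 0.3117]
orientation: [-1.178, 1.251, -1.253]
contact_force: [-1.2, -0.9, 7.1]
grip_width: 0.0445
now [0.4867 0.2532 0.3117] yaw -0.0592 tilt [ 0.0028  0.001  -1.    ] -> d_cm [ 0.21  0.36 -0.03] twist 0.003 clock 4.1
[-1.22661589 -0.92952784  7.09376464] 0.04454404123650515
```

View pics/w2.png

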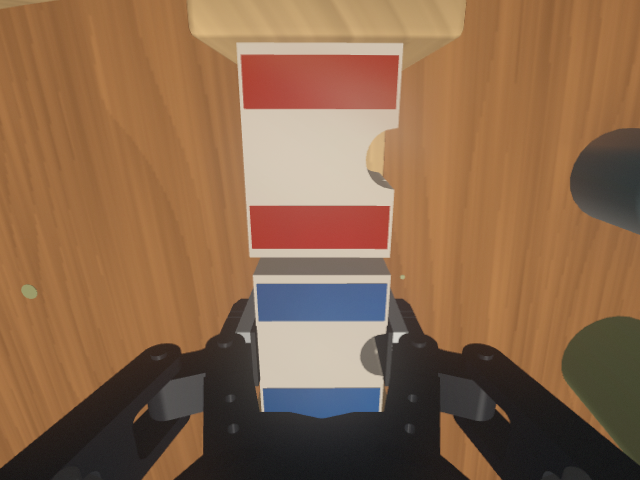

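View pics/s2.png

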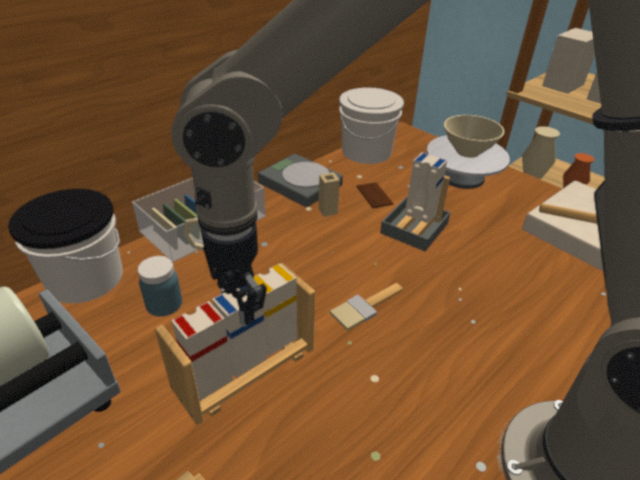

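```bash
python3 -m jog '[[[0,-1,0],0,1],[[0,-3,0],0,1],[[0,-6,0],0,1],[[0,-10,0],0,1],[[0,-14,0],0,1],[[0,-17.5,0],0,1],[[0,-17.5,0],0,1],[[0,-17.5,0],0,1]]'; python3 -c "
from h import *
plan(.59,.0,.5,-1.35);plan(.55,.15,.5,-.7);o=get_obs();print(o['contact_force'],o['grip_width'])
f=grab_frame('wrist');cv2.imwrite('pics/w3.png',f['image'])
f=grab_frame('side');cv2.imwrite('pics/s3.png',f['image'])"
```

```text
clock: 5.2
tcp_pos: [0.4858, 0.2523, 0.4838]
orientation: [-1.182, 1.253, -1.253]
contact_force: [0.1, -0.2, -5.6]
grip_width: 0.0443
now [0.4858 0.2523 0.4838] yaw -0.0589 tilt [-0.001  -0.0011 -1.    ] -> d_cm [24.57 -1.61 11.88] twist 1.291 clock 5.2
now [0.4858 0.2523 0.4838] yaw -0.0589 tilt [-0.001  -0.0011 -1.    ] -> d_cm [ 9.84 -1.62  7.01] twist 0.641 clock 5.2
[ 0.06697532 -0.15563352 -5.63086787] 0.04431279085844626
```

View pics/w3.png

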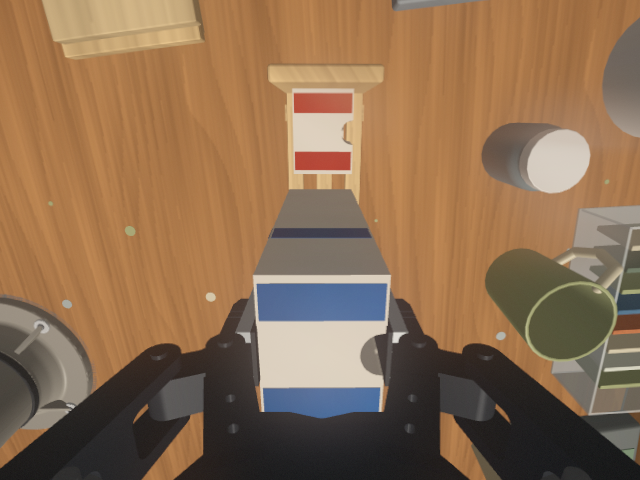

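View pics/s3.png

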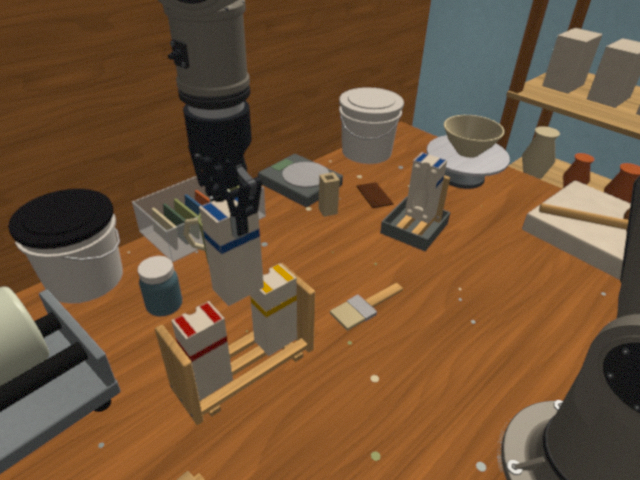

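```bash
python3 -m jog '[[[2,0,1],0.1,1],[[5,0,2.5],0.25,1],[[8.5,0,4],0.42,1],[[12,0,6],0.6,1],[[15.5,0,7.8],0.78,1],[[18.5,0,9],0.95,1],[[21.5,0,10.4],1.12,1],[[23.5,0,11.4],1.24,1],[[24.6,0,11.9],1.29,1],[[24.6,0,11.9],1.29,1]]'; python3 -c "
from h import *
plan(.59,.0,.2885,-1.35);o=get_obs();print(o['contact_force'],o['grip_width'])
f=grab_frame('side');cv2.imwrite('pics/s4.png',f['image'])"
```

```text
clock: 6.55
tcp_pos: [0.5906, -0.0003, 0.4835]
orientation: [-0.237, 2.105, -2.105]
contact_force: [-0.4, 0.1, -4.8]
grip_width: 0.0441
now [ 5.906e-01 -3.000e-04  4.835e-01] yaw -1.3487 tilt [-0.0018 -0.     -1.    ] -> d_cm [ 0.02 19.5  -0.04] twist 0.001 clock 6.55
[-0.42300168  0.12143748 -4.78391618] 0.04414503750992705
```

View pics/s4.png

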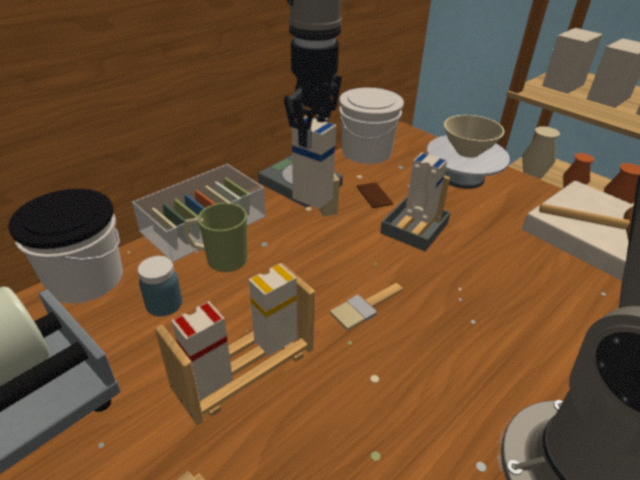

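```bash
python3 -m jog '[[[0,3,0],0,1],[[0,7,0],0,1],[[0,11,0],0,1],[[0,15,0],0,1],[[0,17.5,0],0,1],[[0,18.6,0],0,1],[[0,18.8,0],0,1],[[0,18.8,0],0,1],[[0,18.8,0],0,1]]'; python3 -m jog '[[[0,0.2,0],0,1],[[0,0.4,0],0,1],[[0,0.5,0],0,1],[[0,0.6,0],0,1]]'
```

```text
clock: 7.72
tcp_pos: [0.591, 0.0002, 0.2977]
orientation: [-0.232, 2.103, -2.103]
contact_force: [0.5, -0.9, -4.2]
grip_width: 0.0444
clock: 8.22
tcp_pos: [0.5906, 0.0001, 0.2904]
orientation: [-0.234, 2.104, -2.104]
contact_force: [0.9, 0.2, -3.7]
grip_width: 0.0444
```

```bash
python3 -m jog '[[[0,0.1,0],0,1],[[0,0.2,0],0,1],[[0,0.3,0],0,1],[[0,0.3,0],0,1]]'
```

```text
clock: 8.72
tcp_pos: [0.5906, 0.0002, 0.2879]
orientation: [-0.234, 2.104, -2.104]
contact_force: [-2.0, 0.2, -1.0]
grip_width: 0.0445
```

```bash
python3 -m jog '[[[0,0.1,0],0,1],[[0,0.15,0],0,1]]';python3 -m jog '[[[0,0,0],0,-1],[[0,0,0],0,-1],[[0,0,0],0,-1],[[0,0,0],0,-1],[[0,0,0],0,-1],[[0,0,0],0,-1]]'; python3 -c "
from h import *
f=grab_frame('wrist');cv2.imwrite('pics/w5.png',f['image'])
f=grab_frame('side');cv2.imwrite('pics/s5.png',f['image'][100:340,200:520])"
```

```text
clock: 8.98
tcp_pos: [0.5909, 0.0004, 0.2878]
orientation: [-0.233, 2.103, -2.104]
contact_force: [-6.4, 0.1, 14.5]
grip_width: 0.0445
clock: 9.72
tcp_pos: [0.5906, 0.0001, 0.286]
orientation: [-0.234, 2.104, -2.104]
contact_force: [0.2, 0.1, 0.6]
grip_width: 0.0855
```

View pics/w5.png

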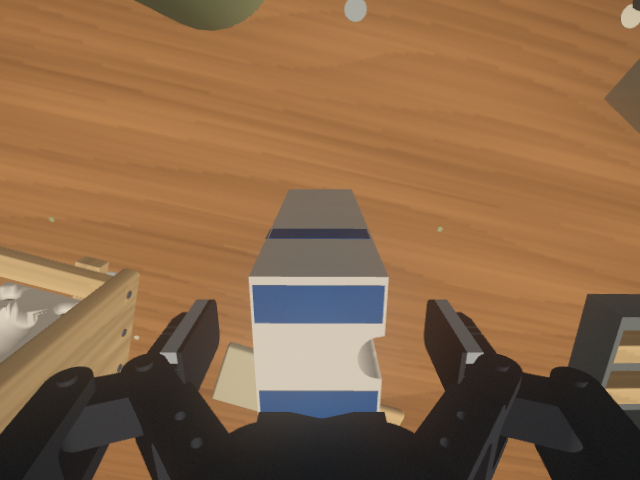

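View pics/s5.png

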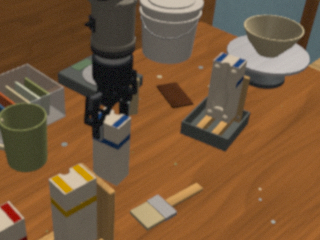

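```bash
python3 -m jog '[[[0,-4,0],0,-1],[[0,-9,0],0,-1],[[0,-14,0],-0.16,-1],[[0,-17,0],-0.34,-1],[[0,-17,0],-0.52,-1],[[0,-17,0],-0.7,-1],[[0,-17,0],-0.88,-1],[[0,-17,0],-1.06,-1],[[0,-17,0],-1.24,-1],[[0,-17,0],-1.42,-1]]';python3 -m jog '[[[0,0,0],-0.15,-1],[[0,0,0],-0.15,-1],[[0,0,0],-0.15,-1]]'; python3 -c "
from h import *
f=grab_frame('wrist');cv2.imwrite('pics/w6.png',f['image'])"
```

```text
clock: 11.08
tcp_pos: [0.5905, 0.0001, 0.456]
orientation: [-1.245, 1.152, -1.152]
contact_force: [-0.5, -0.2, 0.7]
grip_width: 0.085
clock: 11.45
tcp_pos: [0.5905, -0.0, 0.456]
orientation: [-1.305, 1.047, -1.047]
contact_force: [-0.7, -1.5, 0.0]
grip_width: 0.0857
```

View pics/w6.png

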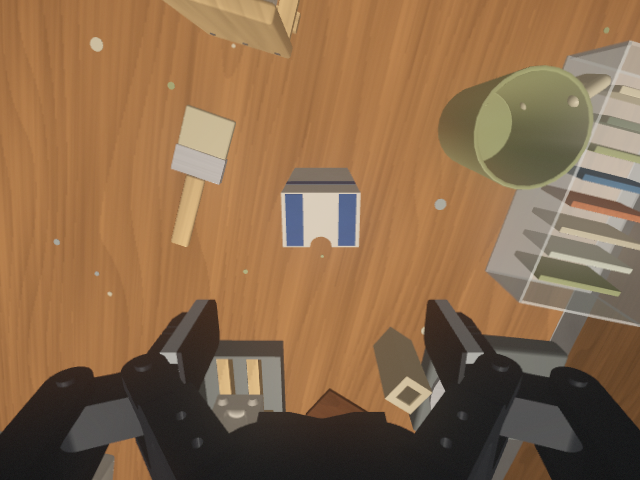

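```bash
python3 -c "
from h import *
im=cv2.imread('pics/w6.png');crop(im,270,160,100,95,7,'w6z')"
```

```text
(no output)
```

View pics/w6z.png

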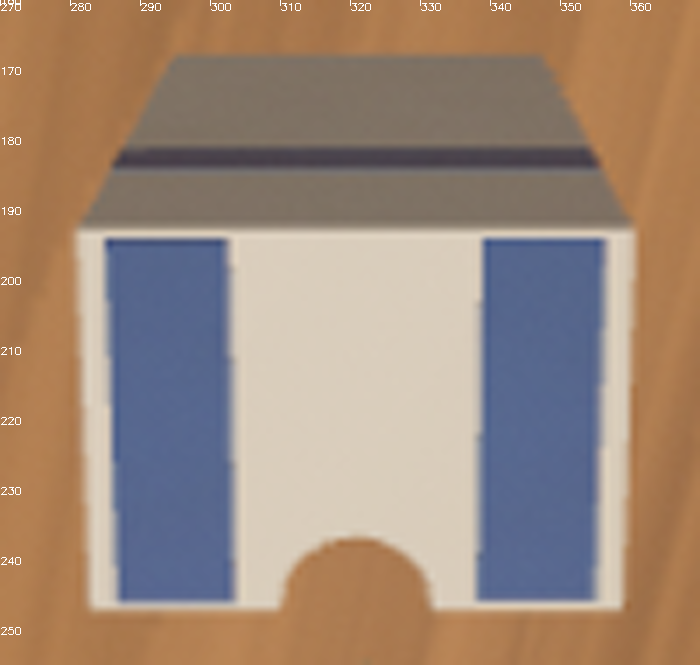

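Run:
```python
from h import *
f=grab_frame("wrist")
A={(-1,-1):(280.4,192.2),(-1,1):(360.2,192.2),(1,-1):(282.4,246.6),(1,1):(358.5,246.6)}
x,r=fit([(f,A)],.15,[.59,0,-1.35]);print(x,r)
plan(x[0],x[1],.28,x[2]+np.pi/2)
```

```text
[ 5.89189898e-01  7.12171238e-04 -1.35150229e+00] [[0.1, 0.0], [-0.0, -0.0], [0.1, 0.0], [-0.1, -0.0]]
now [5.906e-01 1.000e-04 4.560e-01] yaw 0.2192 tilt [ 0.e+00 -1.e-04 -1.e+00] -> d_cm [-0.09 17.6  -0.12] twist -0.0 clock 11.55
```

```bash
python3 -m jog '[[[-0.1,4,-0.1],0,-1],[[-0.1,9,-0.1],0,-1],[[-0.1,14,-0.1],0,-1],[[-0.1,17,-0.1],0,-1],[[-0.1,18.1,-0.1],0,-1],[[-0.1,18.1,-0.1],0,-1],[[-0.1,18.1,-0.1],0,1],[[-0.1,18.1,-0.1],0,1],[[-0.1,18.1,-0.1],0,1],[[-0.1,18.1,-0.1],0,1]]' 60;  python3 -c "
from h import *
o=get_obs();print(o['grip_width'],o['contact_force'],o['tcp_pos'])
f=grab_frame('wrist');cv2.imwrite('pics/w7.png',f['image'])"
```

```text
clock: 12.8
tcp_pos: [0.5899, 0.001, 0.2768]
orientation: [-1.304, 1.043, -1.047]
contact_force: [-1.9, -0.2, 6.4]
grip_width: 0.0614
0.06142949958387199 [-1.88850108 -0.2187485   6.40400829] [0.58992254 0.00097041 0.27676852]
```

View pics/w7.png

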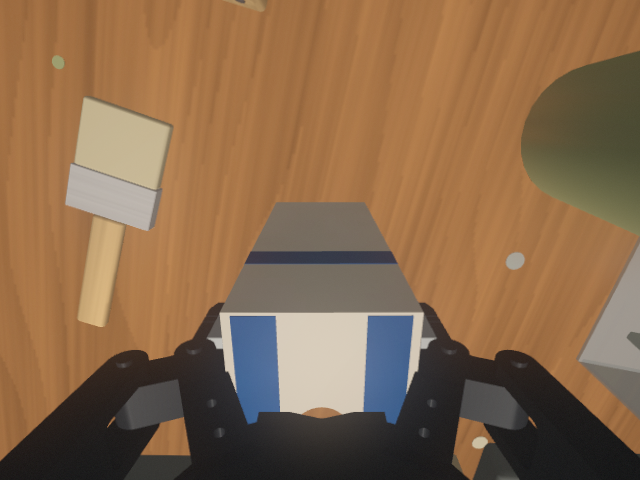

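```bash
python3 -m jog '[[[0,0,0],0,-1],[[0,0,0],0,-1],[[0,0,0],0,-1],[[0,0,0],0,-1],[[0,-6,0],0,-1],[[0,-12,0],0,-1],[[0,-18,0],0,-1],[[0,-21,0],0,-1]]'; python3 -c "
from h import *
plan(.537,-.30,.49,.22)"
```

```text
clock: 13.85
tcp_pos: [0.5896, 0.0014, 0.4889]
orientation: [-1.303, 1.041, -1.047]
contact_force: [0.7, 0.6, -0.0]
grip_width: 0.0855
now [0.5896 0.0014 0.4889] yaw 0.2212 tilt [ 0.0048  0.     -1.    ] -> d_cm [ 28.25  -0.14 -11.74] twist 0.001 clock 13.85
```

```bash
python3 -m jog '[[[28,0,-11.7],0,-1],[[28,0,-11.7],0,-1],[[28,0,-11.7],0,-1],[[28,0,-11.7],0,-1],[[28,0,-11.7],0,-1],[[28,0,-11.7],0,-1],[[28,0,-11.7],0,-1],[[28,0,-11.7],0,-1]]'; python3 -c "
from h import *
f=grab_frame('wrist');cv2.imwrite('pics/w8.png',f['image']);plan(.537,-.30,.49,.22)"
```

```text
clock: 14.85
tcp_pos: [0.5372, -0.296, 0.4852]
orientation: [-1.306, 1.043, -1.042]
contact_force: [-0.6, -0.3, 0.4]
grip_width: 0.0854
now [ 0.5372 -0.2962  0.4852] yaw 0.224 tilt [ 3.e-04  3.e-04 -1.e+00] -> d_cm [ 0.37 -0.48 -0.11] twist 0.004 clock 14.9
```

View pics/w8.png

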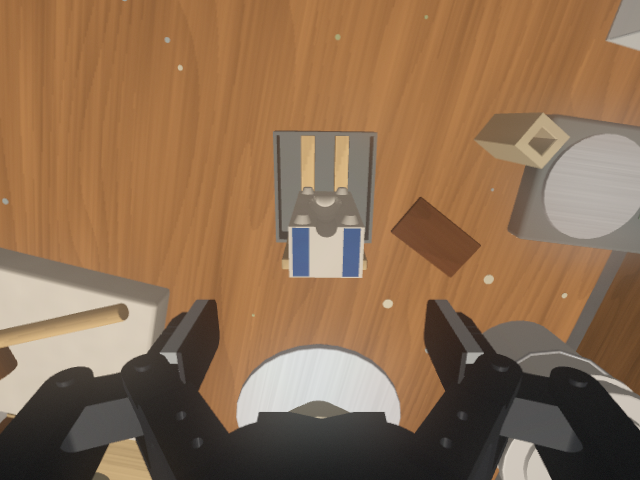

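```bash
python3 -c "
from h import *
im=cv2.imread('pics/w8.png');crop(im,278,185,95,100,7,'w8z')"
```

```text
(no output)
```

View pics/w8z.png

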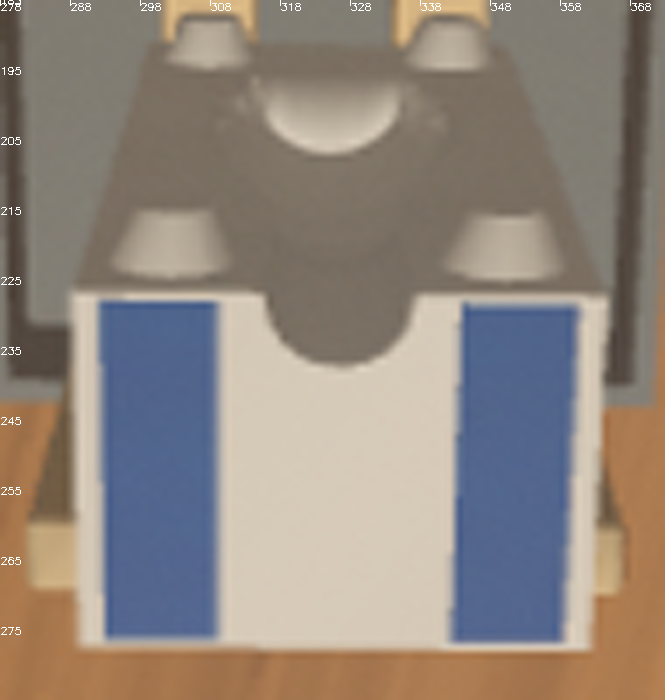

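Run:
```python
from h import *
f=grab_frame("wrist")
A={(1,1):(287.5,226.1),(1,-1):(364.4,226.9),(-1,1):(288.8,276.9),(-1,-1):(361.9,277.5)}
x,r=fit([(f,A)],.176,[.547,-.32,1.78]);print(x,r)
for d in(.045,.061):
    print(x[0]+d*np.cos(x[2]),x[1]+d*np.sin(x[2]),x[2]-np.pi/2)
plan(.5892,.0007,.489,.2193)
# tray floor corners for tray yaw: rim top front corners
```

```text
[ 0.54661235 -0.32251865  1.78566206] [[0.3, 0.1], [-0.2, -0.1], [0.0, 0.0], [-0.1, -0.0]]
0.5370176191509172 -0.27855342106674724 0.2148657285905835
0.5336061592088283 -0.26292134055699035 0.2148657285905835
now [ 0.5372 -0.2963  0.4852] yaw 0.2237 tilt [ 3.e-04  1.e-04 -1.e+00] -> d_cm [-27.81  -0.37  11.66] twist 0.004 clock 14.95
```

```bash
python3 -m jog '[[[-27.8,0,11.7],0.004,-1],[[-27.8,0,11.7],0.004,-1],[[-27.8,0,11.7],0.004,-1],[[-27.8,0,11.7],0.004,-1],[[-27.8,0,11.7],0.004,-1],[[-27.8,0,11.7],0.004,-1],[[-27.8,0,11.7],0.004,-1],[[-27.8,0,11.7],0.004,-1]]'; python3 -c "
from h import *
f=grab_frame('wrist');plan(.5892,.0007,.276,.2193);crop(f['image'],270,150,100,100,7,'w9z')"
```

```text
clock: 15.95
tcp_pos: [0.5898, -0.0026, 0.4849]
orientation: [-1.304, 1.049, -1.05]
contact_force: [-0.3, -1.1, -0.2]
grip_width: 0.0854
now [ 0.5898 -0.0026  0.4849] yaw 0.2146 tilt [-2.e-04 -7.e-04 -1.e+00] -> d_cm [-3.500e-01  2.089e+01  2.000e-02] twist -0.005 clock 16.0
```

View pics/w9z.png

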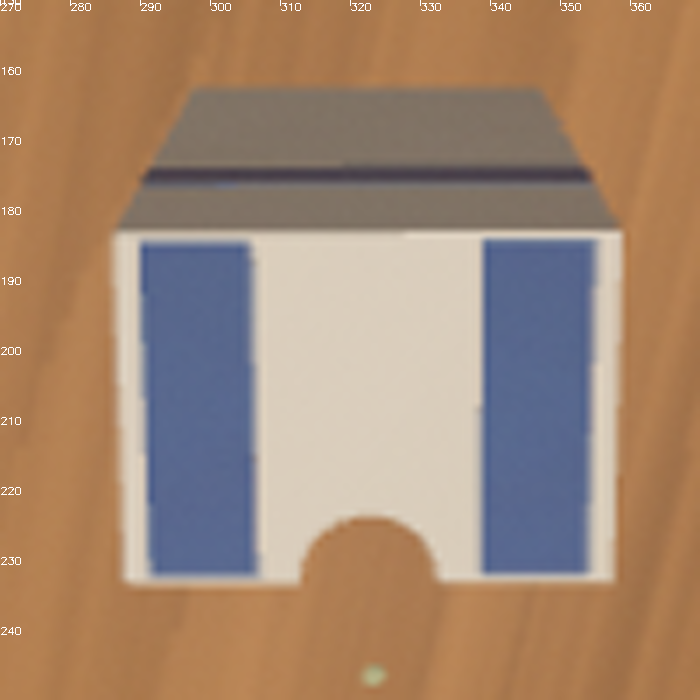

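Run:
```python
from h import *
f=grab_frame("wrist")
A={(-1,-1):(285.6,182.6),(-1,1):(358.5,182.4),(1,-1):(287.4,232.9),(1,1):(357.2,232.5)}
x,r=fit([(f,A)],.15,[.59,0,-1.35]);print(x,r)
plan(x[0],x[1],.276,x[2]+np.pi/2)
```

```text
[ 5.89288832e-01  7.08291091e-04 -1.35140363e+00] [[0.1, 0.1], [-0.1, -0.1], [0.1, -0.0], [-0.1, 0.1]]
now [ 0.5898 -0.0025  0.4849] yaw 0.2147 tilt [-1.e-04 -5.e-04 -1.e+00] -> d_cm [-3.400e-01  2.089e+01  2.000e-02] twist -0.005 clock 16.05
```

```bash
python3 -m jog '[[[-0.3,5,0],-0.005,-1],[[-0.3,11,0],-0.005,-1],[[-0.3,17,0],-0.005,-1],[[-0.3,20,0],-0.005,-1],[[-0.3,20.9,0],-0.005,-1],[[-0.3,20.9,0],-0.005,-1],[[-0.3,20.9,0],-0.005,1],[[-0.3,20.9,0],-0.005,1],[[-0.3,20.9,0],-0.005,1],[[-0.3,20.9,0],-0.005,1]]' 60;  python3 -c "
from h import *
plan(.5892,.0007,.276,.2193)"
```

```text
clock: 17.3
tcp_pos: [0.5898, 0.0019, 0.2779]
orientation: [-1.305, 1.042, -1.046]
contact_force: [-1.5, -0.1, 7.3]
grip_width: 0.0616
now [0.5898 0.0019 0.2779] yaw 0.2218 tilt [ 2.8e-03 -5.0e-04 -1.0e+00] -> d_cm [ 0.1   0.19 -0.08] twist 0.002 clock 17.3
```

```bash
python3 -m jog '[[[0,-1,0],0,1],[[0,-4,0],0,1],[[0,-8,0],0,1],[[0,-11,0],0,1],[[0,-11,0],0,1],[[0,-11,0],0,1]]';  python3 -c "
from h import *
plan(.534,-.262,.39,.215)"
```

```text
clock: 18.05
tcp_pos: [0.5885, 0.0015, 0.3846]
orientation: [-1.308, 1.046, -1.043]
contact_force: [-0.6, -0.1, -5.0]
grip_width: 0.0614
now [0.5885 0.0015 0.3846] yaw 0.2218 tilt [-2.2e-03 -4.0e-04 -1.0e+00] -> d_cm [ 24.51  -0.51 -11.11] twist 0.007 clock 18.05
```

```bash
python3 -m jog '[[[2,0,-0.9],0,1],[[5,0,-2.3],0,1],[[9,0,-4.1],0.007,1],[[13,0,-5.9],0.007,1],[[17,0,-7.7],0.007,1],[[20.5,0,-9.3],0.007,1],[[22.5,0,-10.2],0.007,1],[[23.8,0,-10.8],0.007,1],[[24.3,0,-11],0.007,1],[[24.3,0,-11],0.007,1]]'; python3 -m jog '[[[0,0,0],0,1],[[0,0,0],0,1]]'; python3 -c "
from h import *
plan(.534,-.262,.39,.215)
f=grab_frame('wrist');cv2.imwrite('pics/w10.png',f['image'])
f=grab_frame('side');crop(f['image'],370,100,110,150,5,'s10')"
```

```text
clock: 19.3
tcp_pos: [0.5355, -0.2588, 0.3856]
orientation: [-1.303, 1.049, -1.048]
contact_force: [0.2, -0.2, -5.2]
grip_width: 0.0613
clock: 19.55
tcp_pos: [0.5357, -0.2585, 0.3862]
orientation: [-1.303, 1.048, -1.048]
contact_force: [0.8, 0.4, -5.1]
grip_width: 0.0618
now [ 0.5357 -0.2585  0.3862] yaw 0.2164 tilt [ 3.e-04  2.e-04 -1.e+00] -> d_cm [ 0.31 -0.38 -0.24] twist 0.001 clock 19.55
```

View pics/w10.png

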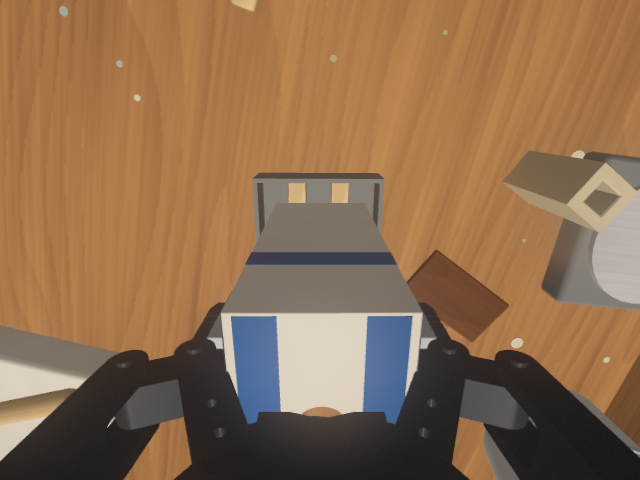

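View pics/s10.png

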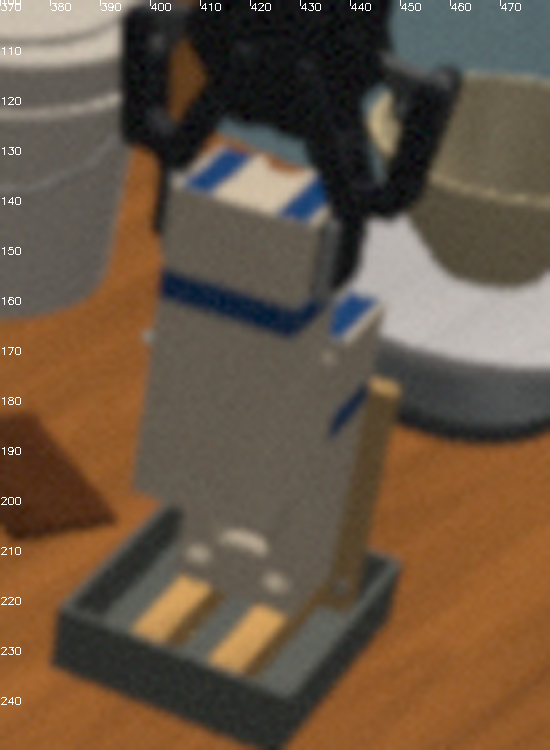

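Run:
```python
from h import *
f=grab_frame("wrist");crop(f['image'],215,295,70,40,10,'c1');crop(f['image'],370,295,70,40,10,'c2')
```

```text
(no output)
```

View pics/c1.png

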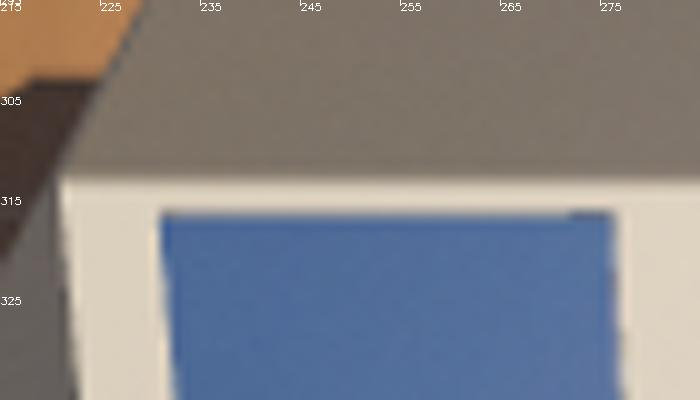

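View pics/c2.png

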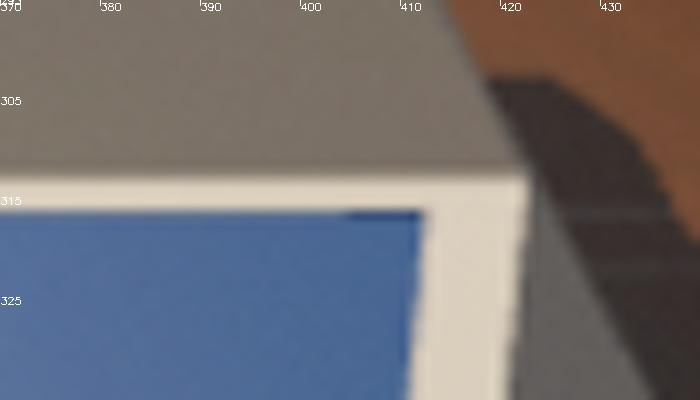

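Run:
```python
from h import *
f=grab_frame("wrist");o=get_obs()
A={(-1,-1):(220.2,312.3),(-1,1):(422.5,311.8)}
for z in (.2583,.2563,.2603):
    x,r=fit([(f,A)],z,[.53,-.26,-1.35]);print(z,x,r,x[:2]-o['tcp_pos'][:2])
b=np.array([.54661,-.32252]);yaw=1.78566
e=np.array([np.cos(yaw),np.sin(yaw)]);n=np.array([-e[1],e[0]])
x,r=fit([(f,A)],.2583,[.53,-.26,-1.35]);d=x[:2]-b;print("in back frame mm",d@e*1e3,d@n*1e3,"yaw err",x[2]+np.pi-yaw, o['tcp_pos'])
R=cv2.Rodrigues(np.array(o['orientation']))[0]
t=b+.061*e-x[:2];print("shift tool cm",R.T@np.r_[t,0]*100)
```

```text
0.2583 [ 0.53518463 -0.2597077  -1.35260521] [[0.0, -0.0], [-0.0, -0.0]] [-0.00027387 -0.00051671]
0.2563 [ 0.53542058 -0.26077805 -1.35261256] [[2.0, -0.2], [-2.0, -0.2]] [-3.79245832e-05 -1.58705607e-03]
0.2603 [ 0.53494932 -0.25864028 -1.35259735] [[-2.1, 0.2], [2.1, 0.2]] [-0.00050918  0.00055072]
in back frame mm 63.804009835557885 -2.229824722894333 yaw err 0.003327447359332991 [ 0.5354585  -0.25919099  0.38609659]
shift tool cm [ 2.80295540e-01 -5.72492171e-06 -2.23115004e-01]
```

```bash
python3 -m jog '[[[0.3,0,-0.2],0.003,1],[[0.3,2,-0.2],0.003,1],[[0.3,5,-0.2],0.003,1],[[0.3,7,-0.2],0.003,1],[[0.3,7.6,-0.2],0.003,1],[[0.3,7.6,-0.2],0.003,1],[[0.3,7.6,-0.2],0.003,1]]'
python3 - <<'E'
from h import *
f=grab_frame("wrist");crop(f['image'],215,295,70,40,10,'c1');crop(f['image'],370,295,70,40,10,'c2')
cv2.imwrite('pics/w11.png',f['image'])
f=grab_frame('side');crop(f['image'],370,100,110,150,5,'s11')
o=get_obs();print(o['tcp_pos'],o['contact_force'])
E
```

```text
clock: 20.62
tcp_pos: [0.5346, -0.2629, 0.311]
orientation: [-1.301, 1.05, -1.053]
contact_force: [0.4, 0.0, -4.8]
grip_width: 0.0613
[ 0.5344534  -0.26286203  0.31099995] [-0.25437253 -0.50460655 -4.78793949]
```

View pics/s11.png

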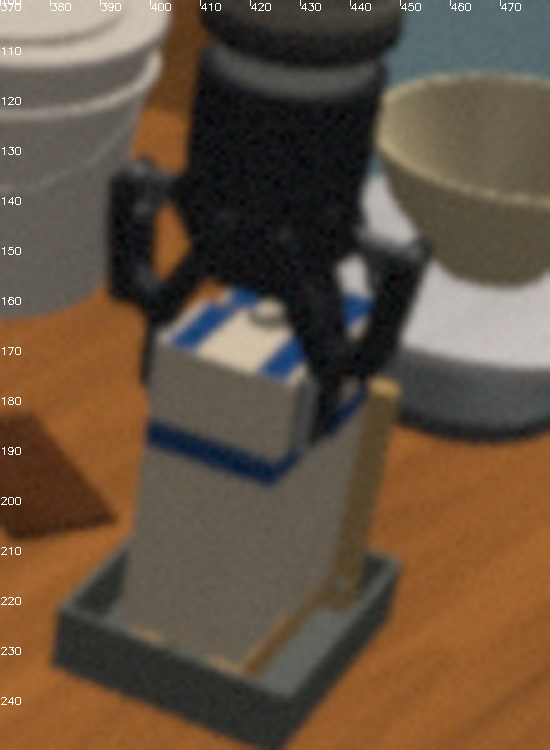

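View pics/w11.png

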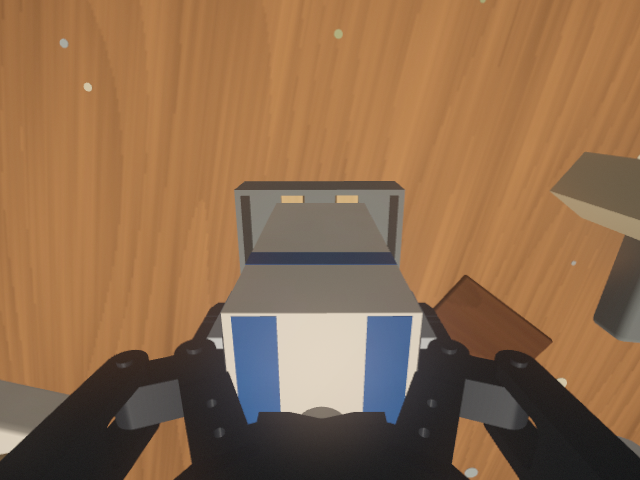

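```bash
python3 -m jog '[[[0,0.3,0],0,1],[[0,0.5,0],0,1],[[0,0.6,0],0,1],[[0,0.6,0],0,1],[[0,0.6,0],0,1]]'; python3 -c "
from h import *
plan(.534,-.2621,.3039,.215)"
```

```text
clock: 21.35
tcp_pos: [0.5341, -0.2628, 0.3041]
orientation: [-1.302, 1.052, -1.052]
contact_force: [-0.0, -0.7, -4.4]
grip_width: 0.0616
now [ 0.5341 -0.2628  0.3041] yaw 0.212 tilt [ 1.e-04 -1.e-04 -1.e+00] -> d_cm [-0.07  0.02  0.01] twist -0.003 clock 21.35
```

```bash
python3 -m jog '[[[0,0.05,0],-0.003,1],[[0,0.1,0],-0.003,1],[[0,0.1,0],-0.003,1]]'; python3 -m jog '[[[0,0.05,0],0,1],[[0,0.1,0],0,1]]'
```

```text
clock: 21.72
tcp_pos: [0.5342, -0.2628, 0.304]
orientation: [-1.304, 1.049, -1.05]
contact_force: [-3.4, 0.3, 5.4]
grip_width: 0.0615
clock: 21.98
tcp_pos: [0.5342, -0.2628, 0.304]
orientation: [-1.304, 1.049, -1.05]
contact_force: [-6.8, 2.1, 15.4]
grip_width: 0.0611
```

```bash
python3 -m jog '[[[0,-0.13,0],0,1],[[0.2,-0.13,0],0,1],[[0.4,-0.13,0],0,1],[[0.6,-0.13,0],0,1],[[0.8,-0.13,0],0,1],[[0.9,-0.13,0],0,1],[[0.9,-0.13,0],0,1]]'; python3 -c "
from h import *
plan(.5373,-.2781,.3039,.215);o=get_obs();print(o['contact_force'],o['moment'])"
```

```text
clock: 22.85
tcp_pos: [0.5365, -0.2704, 0.304]
orientation: [-1.302, 1.049, -1.048]
contact_force: [-3.3, 3.9, 6.5]
grip_width: 0.0613
now [ 0.5365 -0.2704  0.304 ] yaw 0.2159 tilt [ 5.0e-04  1.5e-03 -1.0e+00] -> d_cm [ 0.77  0.01 -0.08] twist 0.001 clock 22.85
[-3.25170565  3.91124221  6.54025291] [1.18368277 0.84162045 0.04857598]
```

```bash
python3 -m jog '[[[0.15,0,-0.05],0,1],[[0.3,0,-0.05],0,1],[[0.4,0,-0.05],0,1],[[0.5,0,-0.05],0,1],[[0.6,0,-0.05],0,1],[[0.7,0,-0.05],0,1],[[0.8,0,-0.05],0,1],[[0.8,0,-0.05],0,1]]'; python3 -c "
from h import *
plan(.5373,-.2781,.3039,.215);o=get_obs();print(o['contact_force'],o['moment'])
f=grab_frame('wrist');cv2.imwrite('pics/w12.png',f['image'])
f=grab_frame('top');crop(f['image'],420,235,100,80,7,'t12')"
```

```text
clock: 23.85
tcp_pos: [0.5379, -0.2782, 0.304]
orientation: [-1.302, 1.048, -1.048]
contact_force: [-2.2, 6.7, 7.7]
grip_width: 0.0612
now [ 0.5379 -0.2782  0.304 ] yaw 0.2161 tilt [ 0.0014  0.0016 -1.    ] -> d_cm [-0.03  0.01 -0.06] twist 0.001 clock 23.85
[-2.16851033  6.74026232  7.66813355] [1.59781925 0.49363862 0.00437385]
```

View pics/t12.png

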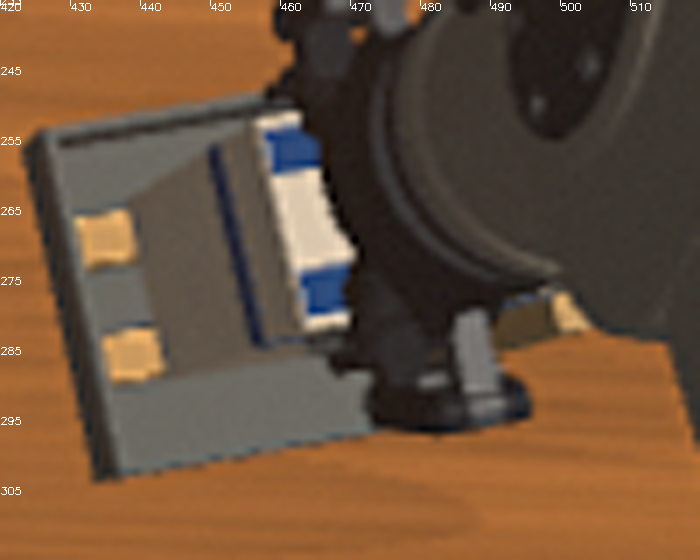

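```bash
python3 -m jog '[[[0.1,0,0],0,1],[[0.2,0,0],0,1],[[0.3,0,0],0,1],[[0.3,0,0],0,1]]'; python3 -c "
from h import *
plan(.5373,-.2781,.3039,.215);o=get_obs();print(o['contact_force'],o['moment'])"
```

```text
clock: 24.45
tcp_pos: [0.5385, -0.2797, 0.3041]
orientation: [-1.301, 1.05, -1.046]
contact_force: [-5.8, 9.2, 11.5]
grip_width: 0.0614
now [ 0.5385 -0.2797  0.3041] yaw 0.2166 tilt [ 0.      0.0039 -1.    ] -> d_cm [-0.18  0.02 -0.08] twist 0.002 clock 24.45
[-5.81963478  9.1868783  11.51058407] [ 2.64003419  0.9523111  -0.10949737]
```

```bash
python3 -m jog '[[[0.1,0,0],0,1],[[0.2,0,0],0,1],[[0.3,0,0],0,1],[[0.3,0,0],0,1],[[0.3,0,0],0,1]]'; python3 -c "
from h import *
plan(.5373,-.2781,.3039,.215);o=get_obs();print(o['contact_force'],o['moment'])
f=grab_frame('side');crop(f['image'],370,100,110,150,5,'s13')"
```

```text
clock: 25.08
tcp_pos: [0.5389, -0.2802, 0.3041]
orientation: [-1.3, 1.052, -1.042]
contact_force: [-9.2, 16.5, 15.0]
grip_width: 0.0612
now [ 0.5389 -0.2802  0.3041] yaw 0.2175 tilt [-0.0019  0.0072 -1.    ] -> d_cm [-0.24  0.02 -0.11] twist 0.002 clock 25.075
[-9.1955776  16.46978962 15.04022364] [ 3.86115481  1.44348464 -0.5903382 ]
```

View pics/s13.png

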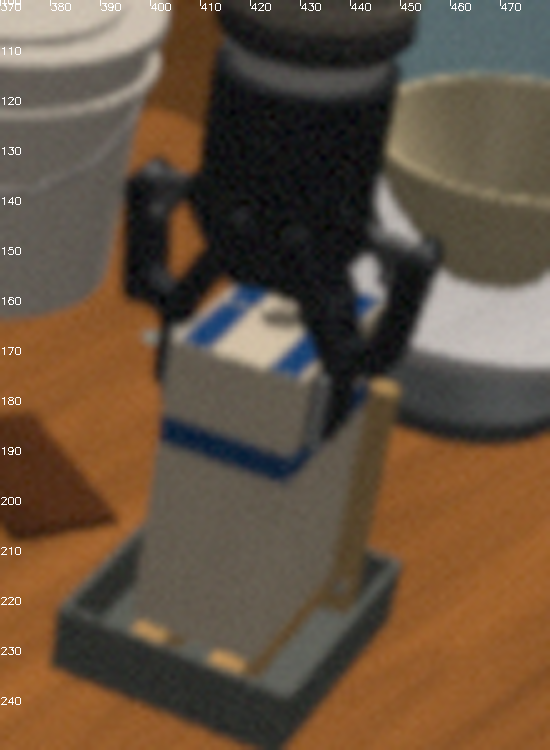

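```bash
python3 -m jog '[[[-0.2,-0.05,0],0,1],[[-0.3,-0.1,0],0,1],[[-0.3,-0.1,0],0,-0.4],[[-0.3,-0.1,0],0,-0.6],[[-0.3,-0.1,0],0,-1],[[-0.3,-0.1,0],0,-1],[[-0.3,-0.1,0],0,-1],[[-0.3,-0.1,0],0,-1]]'; python3 -c "
from h import *
plan(.5373,-.2781,.3039,.215);o=get_obs();print(o['contact_force'])"
```

```text
clock: 26.12
tcp_pos: [0.5378, -0.2826, 0.3043]
orientation: [-1.303, 1.049, -1.05]
contact_force: [-0.1, -0.5, -0.4]
grip_width: 0.0856
now [ 0.5378 -0.2826  0.3043] yaw 0.2148 tilt [ 1.e-04 -1.e-04 -1.e+00] -> d_cm [-0.45  0.04  0.04] twist -0.0 clock 26.125
[-0.10408128 -0.48462551 -0.37090604]
```

```bash
python3 -m jog '[[[0,-3,0],0,-1],[[0,-8,0],0,-1],[[0,-14,0],0,-1],[[-1.5,-18,0],0,-1],[[-1.5,-18,0],0,-1],[[-1.5,-18,0],0,-1]]'; python3 -c "
from h import *
f=grab_frame('wrist');cv2.imwrite('pics/w14.png',f['image']);crop(f['image'],270,160,110,130,6,'w14z')
f=grab_frame('side');crop(f['image'],370,130,110,120,5,'s14')"
```

```text
clock: 26.88
tcp_pos: [0.5343, -0.2679, 0.4836]
orientation: [-1.304, 1.05, -1.049]
contact_force: [-0.4, -0.7, -0.7]
grip_width: 0.0853
```

View pics/w14z.png

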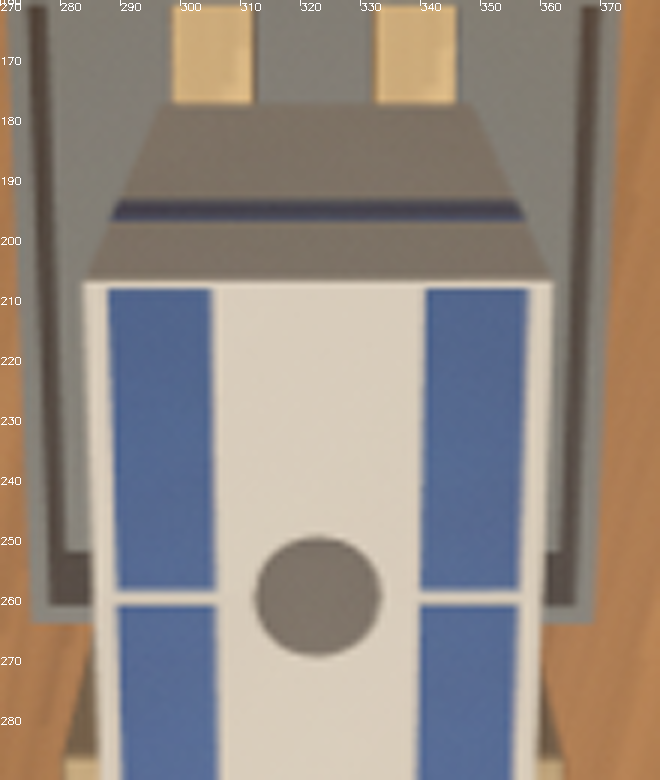

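View pics/s14.png

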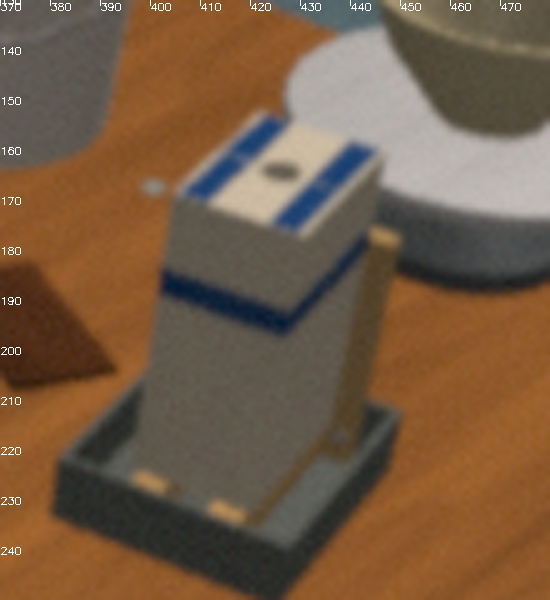

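```bash
python3 -c "
from h import *
im=cv2.imread('pics/w14.png');crop(im,275,230,100,100,7,'w14y')"
```

```text
(no output)
```

View pics/w14y.png

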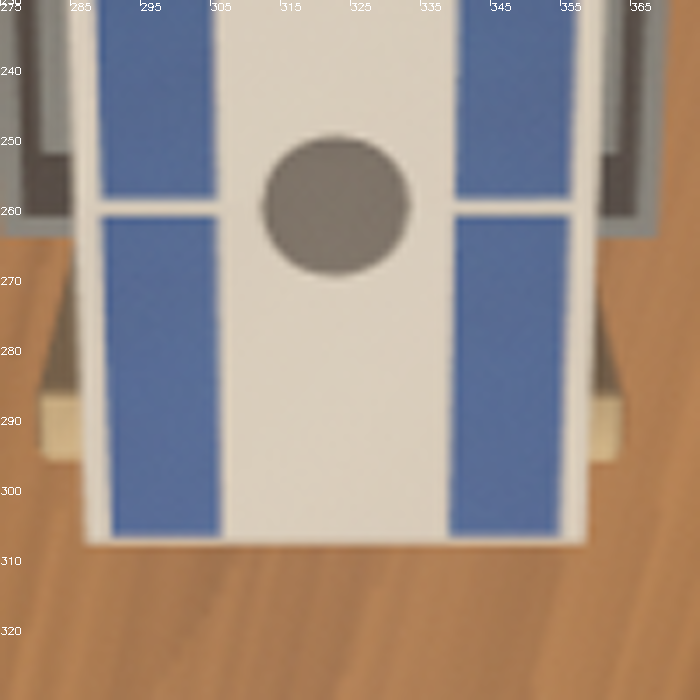

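Run:
```python
from h import *
f=grab_frame("wrist");o=get_obs()
P=back(f,[(283.2,206.3),(361.7,206.3),(286.8,307.2),(358.2,307.1)],.176)
print(P.round(4));d=lambda a,b:round(np.linalg.norm(P[a]-P[b])*1e3,2)
print("widths",d(0,1),d(2,3),"lengths",d(0,2),d(1,3));m=(P[0]+P[1])/2-(P[2]+P[3])/2;print("axis yaw",np.arctan2(m[1],m[0]));r=(P[2]+P[3])/2;print("back centre",r+.0225*m/np.linalg.norm(m))
# tray rim front corners in w14? show whole
```

```text
[[ 0.501  -0.2627  0.176 ]
 [ 0.5616 -0.2495  0.176 ]
 [ 0.5203 -0.3503  0.176 ]
 [ 0.5807 -0.337   0.176 ]]
widths 61.98 61.89 lengths 89.68 89.54
axis yaw 1.7867953899974962
back centre [ 0.54566117 -0.32167937  0.176     ]
```

View pics/w14.png

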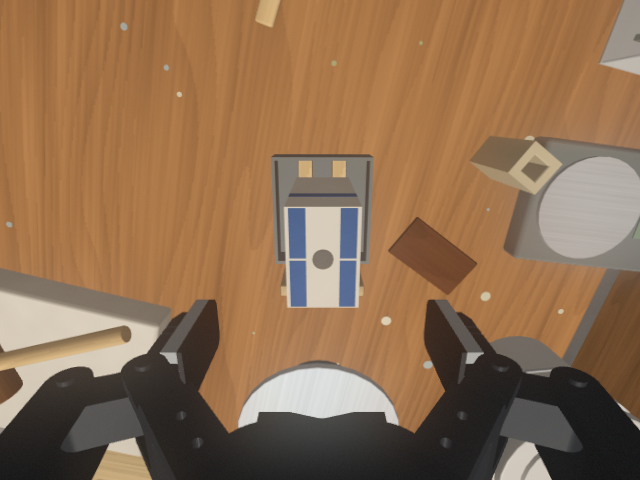

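```bash
python3 -c "
from h import *
print(get_obs()['clock']);print(hand_in())"
```

```text
27.025
the job is handed in; nothing more can be done
None
```

I closed the blue-marked mould in the tray and handed the job in at 27.0 s of the 54 s allowed; no verdict was reported.

**What I did**
- I took the front half from the middle place in the rack by its front and back faces. I stood it on the bare bench at about (0.589, 0.001) m and let go.
- I took it again by its narrow sides, but put it back and let go once more to measure the back half with the wrist camera. I then gripped it a third time.
- I lowered it onto the battens and slid it onto the back half. I pushed until the resistance rose sharply (about 19 N sideways) and the arm advanced only 0.6 mm for the last 3 mm commanded. Then I opened the fingers and raised the gripper clear.

**What the last checks showed**
- **Fit:** in the wrist picture the closed mould measures 89.5–89.7 mm long (90 mm nominal) and 61.9–62.0 mm wide. No gap or side step is visible.
- **Position:** the back half's centre is within about 1.3 mm of where I measured it before closing.
- **Upright:** both halves look upright and level in the side picture. I judged this by eye only.
- **Clear of the robot:** the force reading was about zero after I let go.

**What I did not check, and one disagreement**
- I did not measure the red and yellow halves or the bystanders again at the end. They looked undisturbed in the pictures that show them.
- The back half's place along the tray was not measured against the tray itself.
- The top and side cameras differed from the wrist camera by about 2 to 4 mm and up to 0.07 rad in turn. I went by the wrist camera, and its predicted height for touching the battens matched the actual contact.

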